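Square a frame against the stops and find the rattling tin

TASK

Get the small white picture frame ready for its hanging cord: first push it along the fitting board until it sits flush against both metal stops, and leave it there. Then shake the three closed tins one at a time until you find the one with the loose brass cord weight rattling in it (the other two are packed tight with pins and stay quiet), standing each quiet one upright on the table again, and leave the scissors, paste jar and tape roll alone. Finish holding the rattling tin out level above the middle of the frame, a hand's breadth or two over it, for the framer across the table to take; the program ends with the tin still in the gripper.

Things in the scene. Friction and masses are not known exactly. Their poses are not given: they have to be found in the camera images.
- fitting_board: Fixed plywood board on the table, 230 mm (its x) by 280 mm (its y), 12 mm thick, turned by up to 0.2 rad. Two aluminium stop bars 20 mm wide stand 14 mm above its top: the far stop along its +x edge, the left stop along its +y edge, open at the inside corner. Origin: centre of its underside, at table height, z up.
- far_stop (a point): Middle of the inner face of the far stop, level with the board's top; the face is the plane x = +90 mm of the board, its axes are the board's.
- left_stop (a point): Middle of the inner face of the left stop, level with the board's top; the face is the plane y = +115 mm of the board, its axes are the board's.
- frame: Loose white wooden picture frame lying face down on the board, 130 mm (its x) by 180 mm (its y), 20 mm thick, 220 to 370 g; rails 18 mm wide, backing sunk 6 mm. Origin: centre of its underside, z up. It starts 20 to 45 mm short of each stop, turned up to 0.12 rad to the board. Home: its +x side on the far stop, its +y side on the left stop, centre at x = 25, y = 25 mm of the board.
- tin_a: One of three identical plain square metal tins, 66 x 66 mm, 50 mm tall, the slip-on lid shut with a paper seal; 220 to 340 g with contents, stands on the table. Origin: centre of its underside, z up, x and y square to its sides. Rigid: a 30 N grip across two opposite sides is safe. Which tin holds the loose weight changes from run to run.
- tin_b: A tin in every way like tin_a, with the same origin and axes. Inside one of the three is the loose weight: a brass ball, 34 mm across, 175 g, with 28 mm of free travel from side wall to side wall and 12 mm up to the lid. Shaken or rocked sideways it rolls freely, knocks on the walls with short blows of 4 to 15 N, felt at the wrist chiefly as jolts of moment.
- tin_c: A tin in every way like tin_a, with the same origin and axes. The two tins without the loose weight each hold a snug pack of paper-wrapped brass pins, 140 to 210 g, that stays still when shaken, so weight does not tell them apart.
- scissors: Scissors lying on the table, 180 mm long along their x axis (blades to +x), black ring handles, 8 mm high; origin at the pivot, on the table. To be left alone.
- paste_jar: Upright glass jar of paste with a white cap, 58 mm across, 70 mm tall; origin at the centre of its underside. To be left alone.
- tape_roll: Roll of brown tape lying flat, 72 mm across, 24 mm high; origin at the centre of its underside. To be left alone.
Things that resemble listed ones, but are neither listed nor needed, are in the scene too. Leave any orange look-alike of the tin_a alone. What is shaped like the frame but turquoise is not meant.

How it is judged:
On the way, in this order (a step that is already met when the one before it is completed fails the run):
1. the frame lies flush against both stops (x of frame in the frame of fitting_board between 0.023 and 0.028 m and y of frame in the frame of fitting_board between 0.023 and 0.028 m and z of frame in the frame of fitting_board below 0.016 m and angle between the x axis of frame and the x axis of fitting_board, either way round below 0.015 rad and linear speed of frame below 0.01 m/s), for 0.2 s.
2. the tin with the loose weight is lifted off the table and shaken or rocked so that the weight knocks against its side walls (((height (world z) of tin_a above 0.03 m and (contact force between loose_weight and tin_a_side2 above 0.3 N or contact force between loose_weight and tin_a_side3 above 0.3 N or contact force between loose_weight and tin_a_side4 above 0.3 N or contact force between loose_weight and tin_a_side5 above 0.3 N)) or (height (world z) of tin_b above 0.03 m and (contact force between loose_weight and tin_b_side2 above 0.3 N or contact force between loose_weight and tin_b_side3 above 0.3 N or contact force between loose_weight and tin_b_side4 above 0.3 N or contact force between loose_weight and tin_b_side5 above 0.3 N)) or (height (world z) of tin_c above 0.03 m and (contact force between loose_weight and tin_c_side2 above 0.3 N or contact force between loose_weight and tin_c_side3 above 0.3 N or contact force between loose_weight and tin_c_side4 above 0.3 N or contact force between loose_weight and tin_c_side5 above 0.3 N)))).
At the end, for the whole second after the job is handed in: Frame within 2.5 mm of both stops, turned under 0.015 rad. The gripper holds the tin with the loose weight, still, within 15 degrees of level, underside 80 to 320 mm above the table, centre within 60 mm of the frame's as seen from above; the other two tins stand upright on the table, let go (x of frame in the frame of fitting_board between 0.0225 and 0.028 m and y of frame in the frame of fitting_board between 0.0225 and 0.028 m and z of frame in the frame of fitting_board below 0.016 m and angle between the x axis of frame and the x axis of fitting_board, either way round below 0.015 rad and ((distance between loose_weight and tin_a below 0.06 m and height (world z) of tin_a between 0.08 and 0.32 m and angle between tin_a's own z axis and vertical below 0.26 rad and horizontal distance between tin_a and frame below 0.06 m and contact force between tin_a and the fingers above 1 N and linear speed of tin_a below 0.05 m/s and height (world z) of tin_b between -0.005 and 0.005 m and angle between each of tin_b, tin_c's own z axis and vertical below 0.1 rad and linear speed of each of tin_b, tin_c below 0.03 m/s and contact force between each of tin_b, tin_c and the fingers below 0.1 N and height (world z) of tin_c between -0.005 and 0.005 m) or (distance between loose_weight and tin_b below 0.06 m and height (world z) of tin_b between 0.08 and 0.32 m and angle between tin_b's own z axis and vertical below 0.26 rad and horizontal distance between tin_b and frame below 0.06 m and contact force between tin_b and the fingers above 1 N and linear speed of tin_b below 0.05 m/s and height (world z) of tin_a between -0.005 and 0.005 m and angle between each of tin_a, tin_c's own z axis and vertical below 0.1 rad and linear speed of each of tin_a, tin_c below 0.03 m/s and contact force between each of tin_a, tin_c and the fingers below 0.1 N and height (world z) of tin_c between -0.005 and 0.005 m) or (distance between loose_weight and tin_c below 0.06 m and height (world z) of tin_c between 0.08 and 0.32 m and angle between tin_c's own z axis and vertical below 0.26 rad and horizontal distance between tin_c and frame below 0.06 m and contact force between tin_c and the fingers above 1 N and linear speed of tin_c below 0.05 m/s and height (world z) of tin_a between -0.005 and 0.005 m and angle between each of tin_a, tin_b's own z axis and vertical below 0.1 rad and linear speed of each of tin_a, tin_b below 0.03 m/s and contact force between each of tin_a, tin_b and the fingers below 0.1 N and height (world z) of tin_b between -0.005 and 0.005 m))); the arm keeps its last pose, push and grip.
It fails at once if the scissors is disturbed (moved more than 25 mm) (distance of scissors from where it was at the start of the episode above 0.025 m).
It fails at once if the paste jar is disturbed (moved more than 25 mm) (distance of paste_jar from where it was at the start of the episode above 0.025 m).
It fails at once if the tape roll is disturbed (moved more than 25 mm) (distance of tape_roll from where it was at the start of the episode above 0.025 m).
It also fails if it takes over 72 s, if anything falls off the work surface, if the arm or the gripper's body presses on something with over 40 N, if the wrist force passes 120 N, or if a joint passes its speed limit or range.

ROBOT

A 6-joint arm with a two-finger parallel gripper is mounted at the origin on the work surface. World frame = base frame: x ahead of the robot, y to its left, z up, the work surface at z = 0. Lengths are in m, angles in rad, forces in N, time in s.
With the tool pointing down it reaches from about 0.35 to 0.85 m from the base axis. Payload 8.1 kg.
Tool frame: the origin (TCP) lies midway between the tips of the shut fingers; the grasp point (between the pads) lies 19 mm behind it (robot.grip_point_offset is the distance from the TCP to the grasp point, in m); z points along the fingers, y is the line along which they close (so a half turn about z gives the same grasp; the last joint's range is limited). The gripper opens to 93 mm and grips with 3 to 60 N. Pads are 15 mm wide; open, the fingers measure 128 mm over their backs; the gripper's body (75 mm by 188 mm) begins 65 mm behind the grasp point.
Start: joints at [1.103, 0.13, 1.488, -0, 1.523, -0.085], TCP at [0.224, 0.557, 0.219] pointing down, gripper open.
Joint ranges: [-2.96, 2.96], [-0.89, 2.26], [0.02, 2.5], [-1.34, 4.48], [0, 2.73], [-2.66, 2.66]. Speed limits (rad/s): [2.39, 2.39, 2.79, 3.14, 3.14, 3.14].

INTERFACE

Orientations are given as a rotation vector (axis times angle).
In Python, from plant import robot, read_camera, job gives the robot as it stands.
- The arm moves only by the shell command python3 -m inch 'ROWS' [FORCE]. ROWS is JSON, one flat list of numbers, 5 for each row, row after row: the shift along the world's x, y, z in mm, then the turn about the world's z in degrees, then the opening in per cent of the stroke, from 0 (shut) to 100 (fully open). In form: [dx, dy, dz, yaw, hand, dx, dy, dz, yaw, hand, ...]. A call has 1 to 10 rows; each row is the pose to reach, as a shift and turn from the pose commanded when the call began; what a row does not reach only later rows make up. A row lasts 1/12 s, in which the tool goes at most 41.7 mm and 7.16 degrees, less where a joint would pass 70% of its speed; a pose out of reach is approached as far as the arm can. A call with a gripper value outside its range is refused whole. The fingers move at their own pace and stop on an object; FORCE is the grip in N (left out, the last holds). Time passes only in rows, so rows that repeat a pose let the fingers close. It gives the time, the measured TCP pose, the force, the opening and the grip force at its end, in the units of the state.
- robot.read_state(): the state, without advancing time (a new reading comes with each control period).
- read_camera(name): name is "scene" or "top"; returns a dict with "image" (384x512x3 uint8, blue, green, red), "K" (3x3 intrinsics, pixels), "extrinsics" (4x4, takes a point from world to camera coordinates). Camera axes: x right, y down, z forward; pixel columns grow to the right and rows downward; lengths in m; the calibration is good to about 2 mm. A picture is of the moment at which its call begins. There is no depth.
- job.close_job(): hands the job in; it is judged then, once.
The state is a dict: "t": time; "q": joint angles; "dq": joint speeds; "joint_torque": joint torques, N m; "tool_pos": TCP position; "orientation": TCP orientation; "force": force on the tool from outside, world axes, zero at the start; "wrist_torque": the same for the moment, N m; "opening": finger opening in m; "gripper_force": force on a finger pad.
Only numpy, scipy, OpenCV 4.12 (cv2) and the standard library are available. Lean on these libraries where they do the work, as an engineer would, in place of code of your own. Each camera call takes 0.05 s, during which the arm holds its last target. There are 200 camera calls.

## Working session

There is one attempt and no reset: what is moved stays moved. The work goes in short steps, Python scripts to look and compute and a shell command to move; the robot and the scene stay as the last step left them, time stands still between calls to the robot, and variables do not carry over. Pictures are saved under pics/ and viewed, at most 10 in all, crops included, and the job is handed in when it is done.

```bash
ls; mkdir -p pics
python3 - <<'E'
from plant import robot, read_camera, job
import cv2,numpy as np
for n in("scene","top"):
    c=read_camera(n);cv2.imwrite(f"pics/{n}0.png",c["image"]);print(n,c["K"].tolist(),np.round(c["extrinsics"],4).tolist())
print(robot.read_state(),robot.grip_point_offset)
E
```

```text
pics
scene [[420.4639928532474, 0.0, 252.51862999999733], [0.0, 420.4639928532474, 199.383921697017], [0.0, 0.0, 1.0]] [[-0.1349, 0.9907, -0.0149, 0.0819], [0.7798, 0.0969, -0.6185, -0.3577], [-0.6114, -0.0951, -0.7856, 1.6139], [0.0, 0.0, 0.0, 1.0]]
top [[392.85669491689936, 0.0, 257.3063510908696], [0.0, 392.85669491689936, 184.91443882879298], [0.0, 0.0, 1.0]] [[-0.0064, -0.9992, -0.0393, 0.023], [-0.9985, 0.0086, -0.0549, 0.4917], [0.0552, 0.0389, -0.9977, 0.9558], [0.0, 0.0, 0.0, 1.0]]
{'t': 0.1, 'q': array([ 1.10256545e+00,  1.31084722e-01,  1.48917958e+00, -1.45792364e-05,
        1.52299868e+00, -8.54113229e-02]), 'dq': array([-0.00021099, -0.00221205, -0.00292477, -0.00217721, -0.00118558,
        0.0013195 ]), 'joint_torque': array([ 8.06340558e-04, -5.61342788e+01, -4.93096340e+01,  7.70200370e-02,
        2.91269075e-02, -2.80803459e-05]), 'tool_pos': array([0.22387826, 0.55610838, 0.21768785]), 'orientation': array([-5.97580906e-01, -3.08378258e+00,  2.52975060e-03]), 'force': array([-0.05791891,  0.57992255, -0.53073131]), 'wrist_torque': array([-0.00928089,  0.03414988, -0.00400478]), 'gripper_force': 0.0, 'opening': 0.09280314898711961} 0.0188
```

View pics/top0.png

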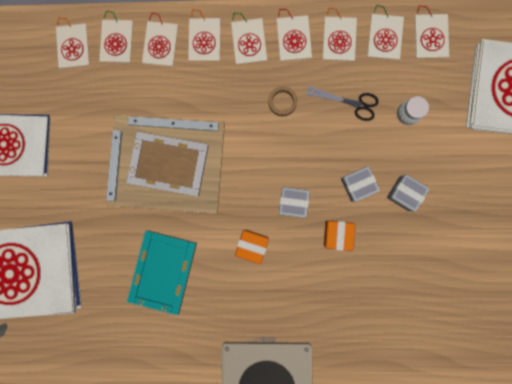

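View pics/scene0.png

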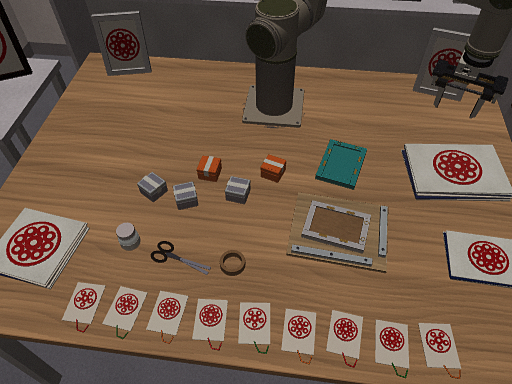

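The top view shows the board at (165,165), with the far stop along its top edge (173,124), the left stop at (114,165) and the white frame at (168,163). The grey tins are at (295,202), (361,184) and (409,193). The orange and turquoise look-alikes are at (252,246), (340,235) and (162,272).

```bash
cat > h.py <<'E'
import cv2,numpy as np
from plant import robot, read_camera, job
def ray(c,uv,z):
    R=c["extrinsics"][:3,:3];t=c["extrinsics"][:3,3];o=-R.T@t
    uv=np.atleast_2d(uv).astype(float)
    d=np.c_[uv,np.ones(len(uv))]@np.linalg.inv(c["K"]).T@R
    return o[:2]+d[:,:2]*((z-o[2])/d[:,2])[:,None]
def pix(c,P):
    P=np.atleast_2d(P)@c["extrinsics"][:3,:3].T+c["extrinsics"][:3,3]
    q=P@c["K"].T
    return q[:,:2]/q[:,2:]
def blobs(c,lo,hi,roi,amin=60):
    x0,y0,x1,y1=roi
    h=cv2.cvtColor(c["image"],cv2.COLOR_BGR2HSV)
    m=np.zeros(h.shape[:2],np.uint8);m[y0:y1,x0:x1]=cv2.inRange(h,lo,hi)[y0:y1,x0:x1]
    cs,_=cv2.findContours(m,cv2.RETR_EXTERNAL,cv2.CHAIN_APPROX_NONE)
    return [k[:,0,:] for k in cs if cv2.contourArea(k)>amin]
def rect(c,k,z):
    return cv2.minAreaRect((ray(c,k,z)*1000).astype(np.float32))
E
python3 - <<'E'
from h import *
c=read_camera("top")
for roi,z in(((100,110,230,215),.032),((270,160,440,220),.05)):
    for k in blobs(c,(0,0,60),(179,75,255),roi): print(z,k.mean(0).round(), [np.round(v,1) for v in rect(c,k,z)],[np.round(v,1) for v in rect(c,k,.026)] )
I=c["image"]
a=cv2.resize(I[105:225,95:240],None,fx=4,fy=4,interpolation=cv2.INTER_CUBIC)
b=cv2.resize(I[155:225,270:440],None,fx=4,fy=4,interpolation=cv2.INTER_CUBIC)[:, :580]
b=np.hstack([b,np.zeros((b.shape[0],0,3),np.uint8)])
cv2.imwrite("pics/a.png",a);cv2.imwrite("pics/b.png",cv2.resize(I[155:225,270:440],None,fx=4,fy=4,interpolation=cv2.INTER_CUBIC))
E
```

```text
0.032 [167. 164.] [array([545.6, 240.2]), array([185.6, 134.3]), np.float64(79.2)] [array([546.2, 241.9]), array([186.8, 135.1]), np.float64(79.2)]
0.032 [114. 165.] [array([543.4, 372.2]), array([ 26.9, 178.5]), np.float64(85.3)] [array([544. , 374.7]), array([ 27. , 179.7]), np.float64(85.3)]
0.032 [173. 123.] [array([644.8, 226.7]), array([227.3,  25.2]), np.float64(85.3)] [array([646.1, 228.2]), array([228.7,  25.3]), np.float64(85.3)]
0.05 [294. 202.] [array([448.8, -68. ]), array([68.9, 67.6]), np.float64(82.1)] [array([449.1, -69.2]), array([70.7, 69.3]), np.float64(82.1)]
0.05 [408. 193.] [array([ 468.4, -335.8]), array([76.3, 72.2]), np.float64(57.8)] [array([ 469.2, -344. ]), array([78.2, 74. ]), np.float64(57.8)]
0.05 [361. 184.] [array([ 490.3, -224.9]), array([67.3, 74. ]), np.float64(22.9)] [array([ 491.6, -230.2]), array([69.1, 75.9]), np.float64(22.9)]
```

View pics/a.png

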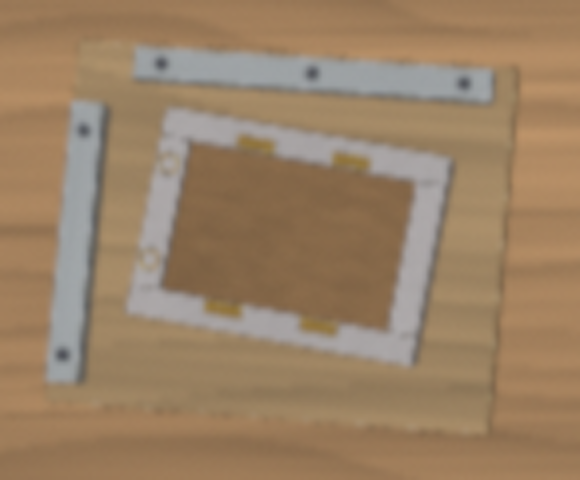

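View pics/b.png

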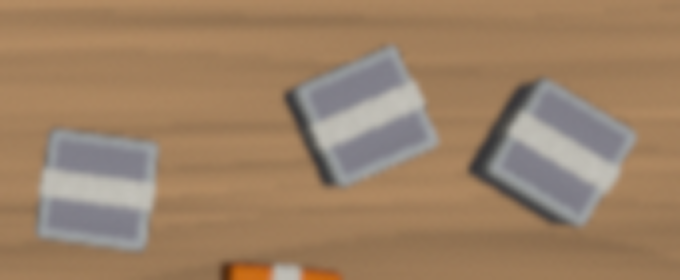

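The enlarged crops give a board yaw of about -4.7° with its origin near (549,252) mm. The frame sits about 27 mm short of the far stop and 34 mm short of the left stop, turned about -6° to the board. I'll move behind its -x side and push with the fingers open.

```bash
python3 -m inch '[30,-40,0,6,100,60,-80,0,12,100,90,-120,0,17.2,100,120,-160,0,17.2,100,150,-200,0,17.2,100,180,-240,0,17.2,100,205,-280,0,17.2,100,225,-306,0,17.2,100,225,-306,0,17.2,100]'
python3 -m inch '[0,0,-40,0,100,0,0,-80,0,100,0,0,-120,0,100,0,0,-155,0,100,0,0,-180,0,100,0,0,-195,0,100,0,0,-200,0,100,0,0,-200,0,100,0,0,-200,0,100]'
```

```text
t: 0.9
tool_pos: [0.4469, 0.2526, 0.2185]
orientation: [-0.129, -3.139, 0.0]
force: [0.0, 0.8, -0.2]
opening: 0.0929
gripper_force: 0.0
t: 1.65
tool_pos: [0.4467, 0.2548, 0.0194]
orientation: [0.13, 3.138, 0.0]
force: [-0.1, 0.4, 0.3]
opening: 0.0926
gripper_force: 0.0
```

```bash
python3 -m inch '[5,0,0,0,100,10,-1,0,0,100,14,-1,0,0,100,18,-1,0,0,100,22,-2,0,0,100,26,-2,0,0,100,30,-2,0,0,100,34,-3,0,0,100,37,-3,0,0,100,40,-3,0,0,100]'
python3 -m inch '[2,0,0,0,100,4,0,0,0,100,6,0,0,0,100,8,0,0,0,100,8,0,0,0,100]'
cat > fr.py <<'E'
from h import *
c=read_camera("top")
ex=np.array([.9966,-.0819]);ey=np.array([.0819,.9966])
for k in blobs(c,(0,0,60),(179,75,255),(100,110,230,215),40):
    r=rect(c,k,.032); p=np.array(r[0]); print(k.mean(0).round(),np.round(r[0],1),np.round(r[1],1),round(r[2],2))
print(robot.read_state()["tool_pos"],robot.read_state()["force"])
cv2.imwrite("pics/f.png",cv2.resize(c["image"][105:225,95:240],None,fx=4,fy=4,interpolation=cv2.INTER_CUBIC))
E
python3 fr.py
```

```text
t: 2.48
tool_pos: [0.4864, 0.2514, 0.0185]
orientation: [-0.13, -3.139, 0.0]
force: [-1.9, -1.3, 0.9]
opening: 0.0931
gripper_force: 1.1
t: 2.9
tool_pos: [0.4947, 0.2516, 0.0187]
orientation: [0.13, 3.138, 0.0]
force: [0.7, 0.5, 0.1]
opening: 0.0925
gripper_force: 0.0
[158. 160.] [543.1 261.5] [293.8 242.2] 89.67
[0.49471978 0.25164332 0.01874401] [ 0.88891434 -0.48751204  0.06749005]
```

```bash
python3 -m inch '[1.5,0,0,0,100,3,0,0,0,100,3,0,0,0,100]'; python3 -m inch '[1.5,0,0,0,100,3,0,0,0,100,3,0,0,0,100]';python3 -m inch '[1,0,0,0,100,2,0,0,0,100,2,0,0,0,100]'
```

```text
t: 3.2
tool_pos: [0.4975, 0.2516, 0.0187]
orientation: [0.13, 3.139, 0.0]
force: [-1.0, -0.3, 1.0]
opening: 0.0932
gripper_force: 0.5
t: 3.45
tool_pos: [0.499, 0.2516, 0.0185]
orientation: [-0.129, -3.136, 0.001]
force: [-8.4, 0.2, 5.1]
opening: 0.0933
gripper_force: 4.2
t: 3.7
tool_pos: [0.4991, 0.2516, 0.0182]
orientation: [-0.128, -3.132, 0.002]
force: [-16.7, -0.0, 12.7]
opening: 0.093
gripper_force: 8.4
```

```bash
python3 -m inch '[-10,0,0,0,100,-20,0,0,0,100,-20,0,40,0,100,-20,0,70,0,50,-10,-10,70,-7,50,0,-30,70,-14,50,10,-60,70,-21,50,20,-80,70,-28,50,40,-100,70,-35,50,55,-120,70,-42,50]'
python3 -m inch '[0,0,0,-7,50,0,0,0,-14,50,0,0,0,-21,50,0,0,0,-28,50,0,0,0,-35,50,0,0,0,-42,50,0,0,0,-48,50,0,0,0,-48,50]'
python3 -c "
from h import *
print(robot.read_state()['q'])"; python3 fr.py
```

```text
t: 4.53
tool_pos: [0.5587, 0.1303, 0.0891]
orientation: [1.254, 2.879, 0.001]
force: [0.3, 0.4, -0.4]
opening: 0.0506
gripper_force: 0.0
t: 5.2
tool_pos: [0.5578, 0.1314, 0.0888]
orientation: [2.316, 2.121, 0.001]
force: [0.6, 0.0, 0.4]
opening: 0.0464
gripper_force: 0.0
[ 1.42019285e-01  1.56063003e-01  1.70314141e+00 -2.42151103e-04
  1.28146478e+00  2.29783031e-01]
[162. 166.] [551. 258.] [303.5 258.1] 89.67
[0.55767045 0.13138785 0.08878343] [-0.09365218  0.48642442 -0.68419587]
```

View pics/f.png

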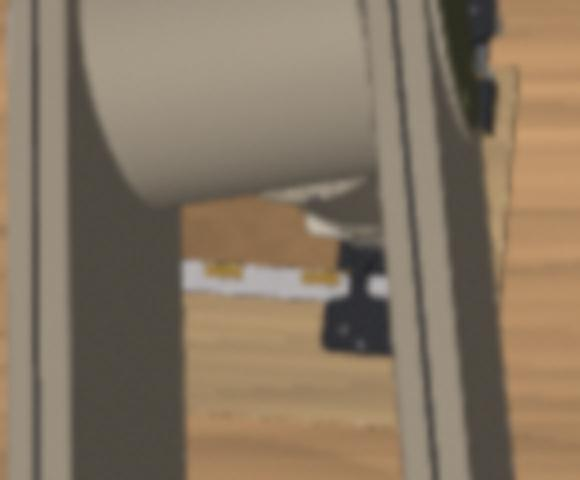

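The frame's -x side now runs parallel to the board, and the near rail runs from (185,275) to (390,290) in the crop. Next I'll lower behind the -y side and push it left.

```bash
python3 -m inch '[5,-6,-20,0,50,5,-6,-40,0,50,5,-6,-60,0,50,5,-6,-70,0,50,5,-6,-70,0,50,5,-6,-70,0,50]'
python3 -m inch '[0,4,0,0,50,1,8,0,0,50,1,12,0,0,50,1,16,0,0,50,2,20,0,0,50,2,24,0,0,50,2,28,0,0,50,3,32,0,0,50,3,35,0,0,50,3,35,0,0,50]'
python3 -m inch '[0,3,0,0,50,0,6,0,0,50,1,8,0,0,50,1,8,0,0,50]'
```

```text
t: 5.75
tool_pos: [0.5619, 0.1255, 0.0184]
orientation: [-2.309, -2.129, 0.001]
force: [0.6, -0.7, 0.4]
opening: 0.0465
gripper_force: 0.0
t: 6.58
tool_pos: [0.5653, 0.1613, 0.0186]
orientation: [-2.311, -2.128, -0.001]
force: [-0.4, 0.2, -0.5]
opening: 0.0466
gripper_force: 0.0
t: 6.92
tool_pos: [0.5661, 0.1691, 0.0185]
orientation: [-2.311, -2.128, 0.0]
force: [0.1, -0.7, -0.7]
opening: 0.0466
gripper_force: 0.0
```

```bash
python3 -m inch '[0,2,0,0,50,0,4,0,0,50,0,4,0,0,50]'; python3 -m inch '[0,1,0,0,50,0,2,0,0,50,0,2,0,0,50]';python3 -m inch '[0,1,0,0,50,0,2,0,0,50,0,2,0,0,50]'
```

```text
t: 7.17
tool_pos: [0.5662, 0.1729, 0.0185]
orientation: [-2.311, -2.128, -0.0]
force: [-0.2, 0.1, -0.0]
opening: 0.0465
gripper_force: 0.0
t: 7.42
tool_pos: [0.5661, 0.1747, 0.0185]
orientation: [-2.311, -2.128, 0.0]
force: [-0.8, -1.0, 0.2]
opening: 0.0464
gripper_force: 0.3
t: 7.67
tool_pos: [0.5663, 0.1753, 0.0186]
orientation: [2.31, 2.127, -0.002]
force: [0.6, -7.1, 0.3]
opening: 0.0466
gripper_force: 3.6
```

```bash
python3 -m inch '[0,1,0,0,50,0,2,0,0,50,0,2,0,0,50]'; python3 -m inch '[0,-10,0,0,50,0,-20,0,0,50,0,-20,20,0,50,0,-20,45,0,50,-30,-20,70,7,50,-60,0,70,14,50,-90,30,70,21,50,-95,65,70,28,100,-95,85,70,35,100,-95,94,70,42,100]'
python3 -m inch '[0,0,0,7,100,0,0,0,14,100,0,0,0,21,100,0,0,0,28,100,0,0,0,35,100,0,0,0,42,100,0,0,0,48,100,0,0,0,48,100]'
```

```text
t: 7.92
tool_pos: [0.5665, 0.1754, 0.0186]
orientation: [2.309, 2.125, -0.006]
force: [0.4, -14.9, 1.1]
opening: 0.0467
gripper_force: 7.7
t: 8.75
tool_pos: [0.4704, 0.2752, 0.0891]
orientation: [-1.384, -2.82, -0.003]
force: [1.1, -0.3, -0.1]
opening: 0.0621
gripper_force: 0.0
t: 9.42
tool_pos: [0.4713, 0.2724, 0.0887]
orientation: [0.122, 3.139, 0.001]
force: [0.0, 0.4, 0.3]
opening: 0.093
gripper_force: 0.0
```

```bash
python3 -m inch '[0,10,-30,0,100,0,10,-55,0,100,0,10,-70,0,100,0,10,-70,0,100,8,9,-70,0,100,16,9,-70,0,100,21,8,-70,0,100,25,8,-70,0,100,28,8,-70,0,100,28,8,-70,0,100]'; python3 -m inch '[1,0,0,0,100,2,0,0,0,100,3,0,0,0,100,3,0,0,0,100]';python3 -m inch '[1,0,0,0,100,2,0,0,0,100,2,0,0,0,100]'
```

```text
t: 10.25
tool_pos: [0.5005, 0.2807, 0.0195]
orientation: [0.131, 3.138, 0.001]
force: [1.1, 1.1, -0.1]
opening: 0.0931
gripper_force: 0.0
t: 10.58
tool_pos: [0.5013, 0.2806, 0.0185]
orientation: [-0.129, -3.137, 0.001]
force: [-5.6, -0.1, 4.2]
opening: 0.0932
gripper_force: 2.3
t: 10.83
tool_pos: [0.5014, 0.2806, 0.0182]
orientation: [-0.129, -3.133, 0.002]
force: [-13.6, -0.3, 9.5]
opening: 0.0927
gripper_force: 6.7
```

```bash
python3 -m inch '[-10,0,0,0,100,-20,0,0,0,100,-20,0,40,0,100,-20,0,80,0,100,-30,-40,120,0,100,-40,-80,160,0,100,-45,-120,180,0,100,-50,-160,180,0,100,-50,-200,180,0,100,-50,-235,180,0,100]'
python3 - <<'E'
from h import *
c=read_camera("top");live=c["image"];c["image"]=cv2.imread("pics/top0.png")
h=cv2.cvtColor(c["image"],cv2.COLOR_BGR2HSV)
print(h[202,285:305].tolist()[::4],h[193,388:400].tolist())
for t in(85,100,115):
  for k in blobs(c,(0,0,t),(179,75,255),(270,160,440,220),40): print(t,[np.round(v,1) for v in rect(c,k,.05)])
c["image"]=live;cv2.imwrite("pics/top1.png",live)
E
python3 fr.py
```

```text
t: 11.67
tool_pos: [0.4548, 0.0644, 0.1994]
orientation: [0.127, 3.135, 0.0]
force: [0.5, 0.5, -0.5]
opening: 0.093
gripper_force: 0.0
[[23, 12, 192], [24, 13, 191], [24, 13, 193], [24, 13, 192], [24, 13, 193]] [[15, 100, 130], [13, 70, 88], [6, 21, 60], [165, 9, 60], [0, 0, 72], [60, 3, 97], [70, 6, 127], [102, 9, 147], [111, 12, 150], [120, 13, 139], [123, 19, 137], [123, 19, 137]]
85 [array([448.8, -68. ]), array([68.9, 67.6]), np.float64(82.1)]
85 [array([ 467.3, -338.2]), array([70.9, 73.6]), np.float64(62.3)]
85 [array([ 490.3, -225. ]), array([67.3, 73.8]), np.float64(22.9)]
100 [array([448.8, -68. ]), array([68.9, 67.6]), np.float64(82.1)]
100 [array([ 468.4, -339.4]), array([70.2, 68.4]), np.float64(57.8)]
100 [array([ 491.2, -227. ]), array([67.3, 69.5]), np.float64(22.9)]
115 [array([448.8, -68. ]), array([68.9, 67.6]), np.float64(82.1)]
115 [array([ 468.4, -339.4]), array([70.2, 68.4]), np.float64(57.8)]
115 [array([ 491.1, -227.3]), array([67.6, 69. ]), np.float64(22.2)]
[168. 167.] [543.  238.6] [303.5 242.2] 89.67
[0.45501889 0.06051685 0.19856494] [ 0.45465404 -0.15952342  0.36558408]
```

View pics/top1.png

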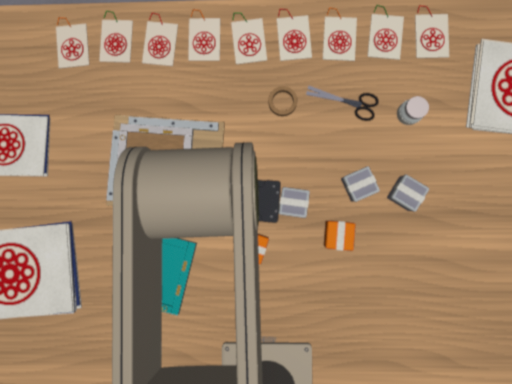

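The frame now sits up in the corner at about (165,165), with both stops adjoining it, though the arm partly hides it. The tins are where they were. Now I'll fetch the first tin at (295,202).

```bash
python3 -m inch '[0,-35,0,-3.4,100,-3,-70,0,-3.4,100,-6,-105,0,-3.4,100,-6,-129,0,-3.4,100,-6,-129,-30,-3.4,100,-6,-129,-60,-3.4,100,-6,-129,-90,-3.4,100,-6,-129,-115,-3.4,100,-6,-129,-115,-3.4,100,-6,-129,-115,-3.4,100]'
```

```text
t: 12.6
tool_pos: [0.4474, -0.0624, 0.0815]
orientation: [-0.222, -3.13, -0.001]
force: [-0.5, 0.7, 0.7]
opening: 0.0929
gripper_force: 0.0
```

```bash
cat > w.py <<'E'
from h import *
for n,a in(("scene","s1"),("top","t1")):
    c=read_camera(n);print(n,pix(c,[[.449,-.069,.05],[.5761,.2746,.032]]).round());cv2.imwrite(f"pics/{a}.png",c["image"])
    if n=="scene": cv2.imwrite("pics/s1c.png",cv2.resize(c["image"][130:290,120:400],None,fx=2.8,fy=2.8,interpolation=cv2.INTER_CUBIC))
E
python3 w.py
```

```text
scene [[237. 185.]
 [348. 234.]]
top [[294. 202.]
 [153. 151.]]
```

View pics/s1c.png

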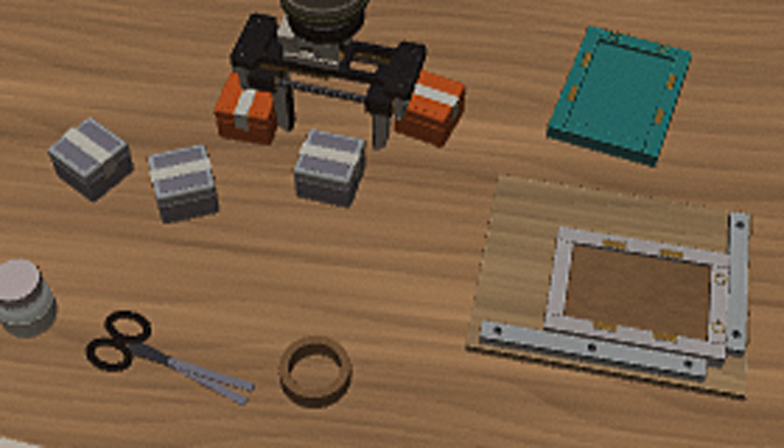

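The frame sits flush against both stops (crop 555–725, 228–355). The gripper is over the first tin, which is at crop (330,168). Now I'll descend and grip it.

```bash
python3 -m inch '[1,-5,0,0,100,1,-5,0,0,100,1,-5,-30,0,100,1,-5,-55,0,100,1,-5,-68,0,100,1,-5,-70,0,100,1,-5,-70,0,100]'; python3 -m inch '[0,0,0,0,0,0,0,0,0,0,0,0,0,0,0,0,0,0,0,0,0,0,0,0,0,0,0,0,0,0]' 25
```

```text
t: 13.28
tool_pos: [0.4496, -0.0684, 0.0127]
orientation: [-0.223, -3.133, -0.0]
force: [0.2, -0.3, -0.7]
opening: 0.0931
gripper_force: 0.0
t: 13.78
tool_pos: [0.4504, -0.0685, 0.0134]
orientation: [0.223, 3.132, -0.0]
force: [-1.0, 0.1, 5.4]
opening: 0.0657
gripper_force: 25.0
```

```bash
cat > s.py <<'E'
from plant import robot
import numpy as np
s=robot.read_state();print("  w",np.round(s["wrist_torque"],3),"f",np.round(s["force"],1),"y",round(s["tool_pos"][1],4),round(s["t"],2))
E
I="python3 -m inch"
$I '[0,0,20,0,0,0,0,50,0,0,0,0,80,0,0,0,0,100,0,0,0,0,100,0,0,0,0,100,0,0,0,0,100,0,0]'|tail -1; python3 s.py
for i in 1 2 3 4; do
$I '[0,25,0,0,0]' >/dev/null;python3 s.py
$I '[0,0,0,0,0]' >/dev/null;python3 s.py
$I '[0,-25,0,0,0]' >/dev/null;python3 s.py
$I '[0,0,0,0,0]' >/dev/null;python3 s.py
done
for i in 1 2 3 4; do $I '[0,0,0,0,0]' >/dev/null;python3 s.py;done
```

```text
gripper_force: 25.0
  w [ 0.004 -0.026  0.067] f [ 0.2 -0.7 -2.7] y -0.0681 14.37
  w [-0.031 -0.068  0.002] f [ 1.5  1.6 -3.3] y -0.0455 14.45
  w [-0.014  0.079  0.024] f [-0.6  0.2 -3. ] y -0.0408 14.53
  w [-0.058 -0.086  0.041] f [ 0.3 -0.2 -2.3] y -0.0646 14.62
  w [ 0.048 -0.014  0.014] f [-0.2  0.2 -2.6] y -0.07 14.7
  w [ 0.035 -0.035 -0.033] f [ 0.2 -0.3 -3.1] y -0.0463 14.78
  w [ 0.106 -0.    -0.002] f [-1.   0.2 -2.7] y -0.0412 14.87
  w [0.046 0.021 0.032] f [ 1.5  0.6 -3.6] y -0.0649 14.95
  w [-0.02  -0.031  0.038] f [-0.2 -0.1 -2.8] y -0.0702 15.03
  w [ 0.014 -0.058  0.009] f [ 0.9  1.3 -2.9] y -0.0464 15.12
  w [ 0.061 -0.015  0.011] f [-0.8  0.5 -3.1] y -0.0412 15.2
  w [-0.065 -0.04   0.042] f [ 0.6 -0.4 -2.8] y -0.0649 15.28
  w [ 0.043 -0.088 -0.003] f [-0.6 -0.8 -3.2] y -0.0702 15.37
  w [ 0.108 -0.058  0.024] f [ 0.2 -0.2 -2.5] y -0.0465 15.45
  w [0.008 0.034 0.005] f [-1.1  0.3 -3.3] y -0.0413 15.53
  w [0.037 0.014 0.025] f [ 0.7  0.1 -3.6] y -0.065 15.62
  w [-0.031 -0.008  0.03 ] f [ 0.7 -0.3 -3.6] y -0.0702 15.7
  w [ 0.023 -0.034  0.001] f [-0.6  0.2 -1.9] y -0.0688 15.78
  w [0.055 0.042 0.017] f [-0.2 -0.  -3. ] y -0.0682 15.87
  w [ 0.011 -0.023 -0.05 ] f [-0.7  0.1 -2.1] y -0.068 15.95
  w [ 0.08  -0.034 -0.005] f [-0.9  0.9 -2.3] y -0.068 16.03
```

```bash
cat > r.py <<'E'
from plant import robot,read_camera
import numpy as np
# sample the wrist at the end of the row and 0.05 s later
for i in range(2):
    s=robot.read_state();print("  w",np.round(s["wrist_torque"],3),"f",np.round(s["force"],1),round(s["t"],2))
    if i==0: read_camera("top")
E
I="python3 -m inch"
for i in 1 2 3 4; do
$I '[0,35,0,0,0,0,0,0,0,0]' >/dev/null;python3 r.py
$I '[0,-35,0,0,0]' >/dev/null;python3 r.py
$I '[0,35,0,0,0]' >/dev/null;python3 r.py
done
```

```text
w [ 0.066 -0.065 -0.036] f [ 1.2  0.7 -3.1] 16.2
  w [-0.492  0.082  0.055] f [-1.2 -8.1 -2.1] 16.25
  w [ 0.051 -0.056 -0.007] f [ 1.4 -0.1 -3.6] 16.33
  w [-0.417  0.139 -0.002] f [-2.5 -6.9 -2.9] 16.38
  w [ 0.046 -0.092 -0.04 ] f [ 0.8  0.9 -2.3] 16.47
  w [ 0.396 -0.024 -0.016] f [ 0.9  6.4 -4.5] 16.52
  w [ 0.071 -0.02   0.018] f [-0.1  0.9 -2.8] 16.68
  w [-0.429  0.11   0.046] f [-2.1 -7.5 -2. ] 16.73
  w [ 0.02  -0.056 -0.013] f [-0.4 -0.6 -2.2] 16.82
  w [-0.437  0.181  0.054] f [-2.3 -6.3 -2.2] 16.87
  w [ 0.064 -0.088 -0.018] f [ 0.8  0.6 -3.6] 16.95
  w [ 0.413 -0.079 -0.052] f [ 1.3  6.9 -4.3] 17.0
  w [ 0.072 -0.05   0.078] f [ 0.2  0.5 -2.8] 17.17
  w [-0.483  0.058  0.049] f [-1.2 -6.6 -2.6] 17.22
  w [ 0.006 -0.037  0.052] f [ 0.3 -0.7 -2.6] 17.3
  w [-0.337  0.068 -0.017] f [-1.9 -5.6 -2.1] 17.35
  w [ 0.104 -0.055 -0.06 ] f [ 2.2  1.6 -3.3] 17.43
  w [ 0.425 -0.106 -0.024] f [ 1.   6.4 -2.9] 17.48
  w [ 0.104 -0.045  0.061] f [ 1.5  0.3 -3.4] 17.65
  w [-0.472  0.078  0.029] f [-1.4 -8.7 -2.9] 17.7
  w [-0.018 -0.079 -0.005] f [ 1.  -0.2 -3.2] 17.78
  w [-0.374  0.113 -0.018] f [-0.9 -5.5 -2.5] 17.83
  w [ 0.055 -0.079 -0.025] f [ 1.   0.9 -2.9] 17.92
  w [ 0.397 -0.137  0.011] f [ 1.8  6.6 -3.8] 17.97
```

Tin 1 stays quiet: its readings are repeatable and purely inertial. I'll set it down and go to the middle tin.

```bash
python3 -m inch '[0,0,-35,0,0,0,0,-70,0,0,0,0,-90,0,0,0,0,-97,0,0,0,0,-99.5,0,0,0,0,-99.5,0,0,0,0,-99.5,0,0]'; python3 -m inch '[0,0,0,0,100,0,0,0,0,100,0,0,0,0,100,0,0,0,0,100,0,0,40,0,100,0,0,70,0,100,5,-30,90,7,100,10,-60,90,14,100,20,-95,90,21,100,30,-125,90,28,100]'; python3 -m inch '[10,-34,0,2.5,100,10,-34,0,2.5,100,10,-34,0,2.5,100,10,-34,0,2.5,100]'
```

```text
t: 18.55
tool_pos: [0.4502, -0.069, 0.0138]
orientation: [0.225, 3.133, -0.0]
force: [0.6, 0.1, -2.7]
opening: 0.0662
gripper_force: 25.0
t: 19.38
tool_pos: [0.4806, -0.1954, 0.1044]
orientation: [-0.552, 3.091, -0.003]
force: [1.4, 0.2, -0.2]
opening: 0.0927
gripper_force: 0.0
t: 19.72
tool_pos: [0.4895, -0.2271, 0.1029]
orientation: [0.607, -3.082, -0.001]
force: [-0.7, -0.0, -0.5]
opening: 0.0931
gripper_force: 0.0
```

```bash
I="python3 -m inch"; $I '[2,-1,-30,0,100,2,-1,-60,0,100,2,-1,-80,0,100,2,-1,-90,0,100,2,-1,-90,0,100]'; $I '[0,0,0,0,0,0,0,0,0,0,0,0,0,0,0,0,0,0,0,0,0,0,0,0,0]' 25
$I '[0,0,20,0,0,0,0,50,0,0,0,0,80,0,0,0,0,100,0,0,0,0,100,0,0,0,0,100,0,0]'|tail -1; python3 s.py
for i in 1 2 3 4; do
$I '[0,35,0,0,0,0,0,0,0,0]' >/dev/null;python3 r.py
$I '[0,-35,0,0,0]' >/dev/null;python3 r.py
$I '[0,35,0,0,0]' >/dev/null;python3 r.py
done
```

```text
t: 20.13
tool_pos: [0.4897, -0.2261, 0.0105]
orientation: [0.61, -3.078, -0.005]
force: [1.2, -0.0, -0.2]
opening: 0.0926
gripper_force: 0.0
t: 20.55
tool_pos: [0.4926, -0.2287, 0.0144]
orientation: [-0.609, 3.08, -0.002]
force: [-1.1, 1.3, 5.0]
opening: 0.0659
gripper_force: 25.0
gripper_force: 25.0
  w [ 0.067  0.016 -0.021] f [-0.2  0.1 -3.6] y -0.2289 21.05
  w [ 0.018 -0.127 -0.026] f [ 0.6  0.  -3.9] 21.22
  w [-0.272  0.224  0.03 ] f [-4.1 -5.  -2.1] 21.27
  w [ 0.085 -0.043 -0.014] f [ 0.7  0.7 -3.1] 21.35
  w [-0.932 -0.197  0.075] f [ -0.7 -12.7  -2. ] 21.4
  w [ 0.132 -0.047  0.074] f [ 1.   0.9 -2.4] 21.48
  w [ 0.32  -0.234  0.009] f [ 3.3  4.7 -4.2] 21.53
  w [ 0.116 -0.061 -0.052] f [ 1.4  0.7 -4. ] 21.7
  w [-0.257  0.179  0.045] f [-4.5 -5.4 -2.1] 21.75
  w [ 0.098 -0.004  0.017] f [ 0.2 -0.1 -3. ] 21.83
  w [-0.478  0.118  0.052] f [-1.8 -7.5 -1.9] 21.88
  w [ 0.134 -0.031  0.009] f [ 1.7  1.  -3.1] 21.97
  w [ 0.379 -0.214 -0.03 ] f [ 4.3  4.4 -4.8] 22.02
  w [ 0.127 -0.093  0.018] f [ 0.4  1.4 -3.3] 22.18
  w [-0.219  0.2    0.033] f [-4.4 -4.2 -1.6] 22.23
  w [0.128 0.003 0.03 ] f [ 1.5  0.6 -2.3] 22.32
  w [-0.27   0.242 -0.049] f [-2.7 -5.5 -0.7] 22.37
  w [ 0.109 -0.052 -0.018] f [ 0.5  0.9 -2.4] 22.45
  w [ 0.385 -0.16  -0.01 ] f [ 3.   4.4 -4.4] 22.5
  w [ 0.113 -0.036  0.   ] f [ 0.9  0.8 -3.7] 22.67
  w [-0.288  0.191 -0.01 ] f [-3.4 -4.7 -0.9] 22.72
  w [0.121 0.016 0.013] f [ 0.5  0.  -2.8] 22.8
  w [-0.414  0.138  0.05 ] f [-2.3 -7.7 -1.8] 22.85
  w [ 0.123 -0.04  -0.007] f [ 0.3 -0.6 -3.5] 22.93
  w [ 0.349 -0.21  -0.051] f [ 3.5  4.6 -4.6] 22.98
```

Tin 2's readings are irregular (-0.93, -0.48, -0.27 and -0.41 N·m for the same move). I'll confirm with more repeats.

```bash
I="python3 -m inch"
for i in 1 2 3 4 5 6; do
$I '[0,-35,0,0,0]' >/dev/null;python3 r.py|tail -1
$I '[0,35,0,0,0]' >/dev/null;python3 r.py|tail -1
done
```

```text
w [-0.167  0.242 -0.024] f [-4.2 -3.1 -0.8] 23.12
  w [ 0.355 -0.283 -0.028] f [ 3.9  4.6 -4.4] 23.25
  w [-0.176  0.283  0.043] f [-4.6 -3.3 -1.4] 23.38
  w [ 0.376 -0.237 -0.045] f [ 4.7  4.1 -4.7] 23.52
  w [-0.127  0.24   0.018] f [-5.4 -4.2 -1. ] 23.65
  w [ 0.311 -0.25  -0.015] f [ 3.1  4.2 -4.8] 23.78
  w [-0.237  0.2   -0.061] f [-4.9 -4.3 -1.3] 23.92
  w [ 0.37  -0.191  0.04 ] f [ 3.6  4.8 -5.6] 24.05
  w [-0.148  0.239 -0.003] f [-4.1 -3.6 -1.2] 24.18
  w [ 0.323 -0.209 -0.034] f [ 3.9  5.2 -5.2] 24.32
  w [-0.219  0.257 -0.   ] f [-3.7 -3.6 -1.1] 24.45
  w [ 0.34  -0.211  0.003] f [ 3.4  4.  -4.8] 24.58
```

```bash
I="python3 -m inch"
for i in 1 2 3 4 5 6; do
$I '[0,40,0,0,0,0,0,0,0,0]' >/dev/null
$I '[0,-40,0,0,0]' >/dev/null;python3 r.py|tail -1
$I '[0,40,0,0,0,0,40,0,0,0]' >/dev/null;python3 r.py
done
```

```text
w [-0.218  0.288 -0.032] f [-5.3 -4.4 -0.7] 24.88
  w [1.371 0.546 0.03 ] f [-1.6  2.3 -1.8] 25.05
  w [-0.008  0.019 -0.007] f [ 1.1 -0.2 -3.3] 25.1
  w [-0.228  0.292  0.056] f [-5.8 -4.6 -1. ] 25.4
  w [ 1.715  0.588 -0.077] f [-1.5  4.7 -0.9] 25.57
  w [ 0.076 -0.024  0.04 ] f [-0.9 -1.3 -3.3] 25.62
  w [-0.191  0.24   0.047] f [-5.1 -4.2 -0.8] 25.92
  w [ 1.782  0.659 -0.039] f [-2.9  3.8 -1.2] 26.08
  w [-0.026 -0.014  0.006] f [-0.1  0.4 -2. ] 26.13
  w [-0.192  0.313 -0.003] f [-5.7 -4.5 -1. ] 26.43
  w [ 1.789  0.658 -0.016] f [-2.8  4.4 -0.5] 26.6
  w [ 0.063 -0.029  0.003] f [-0.4 -0.1 -3.4] 26.65
  w [-0.188  0.272 -0.04 ] f [-4.9 -4.9 -0.9] 26.95
  w [ 1.884  0.634 -0.093] f [-1.6  5.  -2. ] 27.12
  w [ 0.057 -0.038  0.017] f [-0.3 -0.1 -3.5] 27.17
  w [-0.233  0.215 -0.072] f [-6.  -4.3 -0.7] 27.47
  w [ 1.925  0.675 -0.083] f [-2.8  5.8 -1.9] 27.63
  w [ 0.077 -0.049 -0.028] f [-0.7 -0.4 -2.5] 27.68
```

Moment jolts of 1.4 to 1.9 N·m with the arm stopped confirm that tin 2 is the rattling one. I'll carry it over the frame.

```bash
python3 -m inch '[0,0,25,0,0,0,10,55,0,0,3,35,70,0,0,8,65,70,0,0,13,95,70,0,0,18,125,70,0,0,23,155,70,0,0,28,185,70,0,0,33,215,70,0,0,38,245,70,0,0]';python3 -m inch '[5,30,0,0,0,10,60,0,0,0,15,90,0,0,0,20,120,0,0,0,25,150,0,0,0,30,180,0,0,0,32,200,0,0,0,34,210,0,0,0,34,210,0,0,0]'
```

```text
t: 28.52
tool_pos: [0.5305, 0.0163, 0.1835]
orientation: [-0.607, 3.081, -0.002]
force: [-0.5, -0.3, -3.2]
opening: 0.066
gripper_force: 25.0
t: 29.27
tool_pos: [0.5646, 0.2273, 0.1829]
orientation: [-0.611, 3.081, -0.0]
force: [0.1, -1.8, -3.9]
opening: 0.0659
gripper_force: 25.0
```

```bash
python3 -m inch '[4,15,0,0,0,8,30,0,0,0,11,42,0,0,0,12,47,0,0,0,12,47,0,0,0,12,47,0,0,0,12,47,0,0,0,12,47,0,0,0]'
python3 - <<'E'
from h import *
c=read_camera("scene")
cv2.imwrite("pics/s2.png",cv2.resize(c["image"][100:290,120:420],None,fx=2.6,fy=2.6,interpolation=cv2.INTER_CUBIC))
E
```

```text
t: 29.93
tool_pos: [0.5758, 0.2728, 0.1831]
orientation: [0.608, -3.082, 0.001]
force: [-0.3, -0.4, -2.5]
opening: 0.0658
gripper_force: 25.0
```

View pics/s2.png

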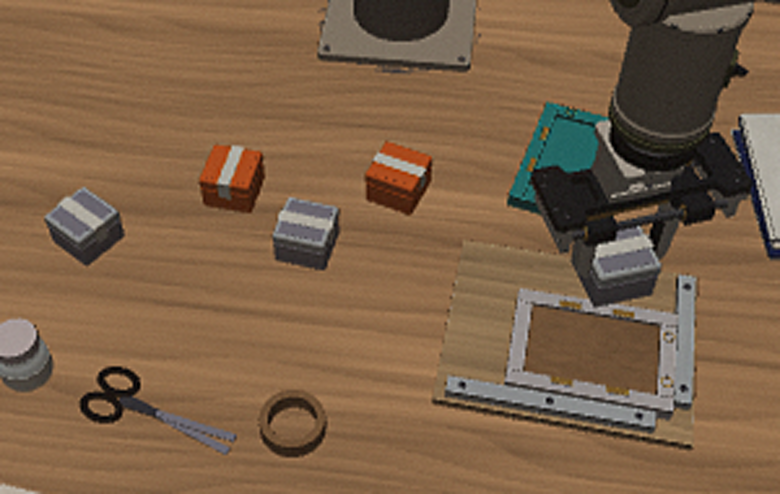

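The tin is held level above the frame, at crop (625,265). The frame is flush in the stop corner (510–680, 290–410). Both quiet tins stand upright at (305,232) and (85,225), and nothing else has moved.

```bash
python3 -c "
from plant import job
print(job.close_job())"
```

```text
the job is handed in; nothing more can be done
None
```

The job is handed in (no verdict returned): the frame looked flush against both stops, and the middle tin, which clearly rattled when shaken, is held level over the frame. The first tin shaken stayed quiet and is back upright; the third was never shaken, since the rattle had already been found.

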